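Press the crept-up thermometer home

ROBOT

A 6-joint arm with a two-finger parallel gripper is mounted at the origin on the work surface. World frame = base frame: x ahead of the robot, y to its left, z up, the work surface at z = 0. Lengths are in m, angles in rad, forces in N, time in s.
With the tool pointing down it reaches from about 0.25 to 0.725 m from the base axis. Payload 4 kg.
Tool frame: the origin (TCP) lies between the finger pads, 19 mm behind the fingertips; this is the grasp point; z points along the fingers, y is the line along which they close (so a half turn about z gives the same grasp; the last joint's range is limited). The gripper opens to 85 mm and grips with 20 to 120 N. Pads are 22 mm wide; open, the fingers measure 114 mm over their backs; the gripper's body (76 mm by 85 mm) begins 54 mm behind the grasp point. The pads swing forward as they close: fully open they stand 13 mm farther back than shut.
Start: joints at [1.337, 0.241, 0.005, 1.335, 0, 1.571], TCP at [0.116, 0.486, 0.25] pointing down, gripper open.
Joint ranges: [-2.72, 2.72], [-1.05, 1.87], [-1.09, 1.28], [-1.99, 2.15], [-1.42, 1.44], [-3.14, 3.14]. Speed limits (rad/s): [2.79, 2.79, 3.14, 3.14, 3.14, 3.14].

INTERFACE

Orientations are given as a unit quaternion [x, y, z, w].
In Python, from workcell import * gives the robot as it stands. The module is installed in compiled form; this text tells all that it offers.
- The arm moves only by the tool send_rows, never from a script. Its argument "steps" is text: rows parted by semicolons, each of 7 numbers parted by spaces: the opening, from -1 (shut) to 1 (fully open), then the shift along the world's x, y, z in m, then the turn, a rotation vector about the world's x, y, z in rad. A call has exactly 5 rows; each row shifts and turns the commanded pose from where the row before left it; what a row does not reach is not made up. A row lasts 1/12 s, in which the tool goes at most 41.7 mm and 7.16 degrees, less where a joint would pass 70% of its speed; a pose out of reach is approached as far as the arm can. A call is refused whole if a number of a shift passes 0.0417 or a number of a turn 0.125, either way. A call with a gripper value outside its range is refused whole. The fingers move at their own pace and stop on an object; the grip force is fixed at half the most. Time passes only in rows, so rows that do not move let the fingers close, or fill a call up. It gives the time, the measured TCP pose, the force, the opening and the grip force at its end, in the units of the state.
- get_obs(): the state, without advancing time (a new reading comes with each control period).
- camera(name): name is "scene" or "top"; returns a dict with "frame" (400x640x3 uint8, red, green, blue), "range_z" (400x640 float32, m along the optical axis (not along the pixel's ray), 0 where there is no reading), "camera_matrix" (3x3 intrinsics, pixels), "extrinsics" (4x4, takes a point from world to camera coordinates). Camera axes: x right, y down, z forward; pixel columns grow to the right and rows downward; lengths in m; the calibration is good to about 2 mm. A picture is of the moment at which its call begins.
- job_done(): hands the job in; it is judged then, once.
The state is a dict: "clock": time; "joint_pos": joint angles; "joint_vel": joint speeds; "tau": joint torques, N m; "eef_pos": TCP position; "tool_rot": TCP orientation; "ft_force": force on the tool from outside, world axes, zero at the start; "ft_torque": the same for the moment, N m; "grip_width": finger opening in m; "grasp_force": force on a finger pad.
Only numpy, scipy, OpenCV 4.12 (cv2) and the standard library are available. Lean on these libraries where they do the work, as an engineer would, in place of code of your own. Each camera call takes 0.05 s, during which the arm holds its last target. There are 200 camera calls.

TASK

Of the two brass thermometers standing in the spring clips on the aluminium shelf, one has crept up and stands higher than the other. With the closed fingertips press gently on its top until it is fully home in its clip, keep it pressed there for two seconds so that the rubber grommet takes it, then withdraw upwards clear of it. Only press it, never pull it up, and leave everything else on the shelf untouched.

Things in the scene. Friction and masses are not known exactly. Their poses are not given: they have to be found in the camera images.
- raised_thermometer: The slim brass thermometer to press: upright tube, 14 mm diameter, under a flat-topped round cap 20 mm in diameter and 12 mm high, with white scale windows below the cap. The higher of two identical ones, 16 to 26 mm above home at the start. Origin on its axis, 120 mm below the top of the cap; z up. Its origin minus that of raised_clip is its height above home (0 when home).
- raised_thermometer_top (a point): Centre of the flat cap top of the thermometer to press. It slides only vertically, with about 4 N of friction, stays where it is left and meets a firm stop when home, its top then level with the other thermometer's. Over 40 N would damage it; a stop force of about 8 N is plenty.
- raised_clip: Steel spring clip that holds the thermometer to press, fixed to the shelf: foot 46 by 40 mm with a black rubber grommet (28 mm diameter, 16 mm high) and an upright strip on its +x side with two pairs of jaws, 72 mm high in all. Origin at the centre of the thermometer's axis on the shelf's upper surface; z up. The four clips stand in a row 72 mm apart, in any order.
- seated_thermometer: The other brass thermometer, identical, already home in its clip: 120 mm from origin to the top of its cap. Leave it alone.
- seated_clip: Clip of the thermometer that is home, like raised_clip.
- empty_clip: Like raised_clip, with nothing in it. Leave alone.
- plug_clip: Like raised_clip, holding a short hexagonal-headed brass blanking plug, 92 mm high over the shelf. Leave alone.
- shelf: Pressed aluminium shelf, 290 mm (its x) by 420 mm (its y), upper surface 45 mm above the table. Origin on the table under its centre. The clip row runs along its y, 30 mm to the +x side of the centre.
- grommet_block: Loose black rubber block, 46 by 46 by 22 mm, in front of the clips. Origin under its centre. Leave alone.
- pipe_cap: Loose copper pipe cap, 35 mm diameter, 28 mm high, in front of the clips. Origin under its centre. Leave alone.
- valve_handle: Loose red plastic three-spoke valve handle, 66 mm diameter, 16 mm high, in front of the clips. Origin under its centre. Leave alone.
- union_nut: Loose hexagonal brass union nut, 38 mm across corners, 16 mm high, behind the clips. Origin under its centre. Leave alone.

How it is judged:
On the way:
1. the raised thermometer is pressed home and kept pressed by the fingertips for at least 1.5 s (z of raised_thermometer in the frame of raised_clip below 0.002 m and contact force between the fingers and raised_thermometer above 0.5 N), for 1.5 s.
At the end, for the whole second after the job is handed in: The raised thermometer is home (within 2 mm of its stop) and at rest, the other one is still home (within 2 mm), the tool is withdrawn (TCP over 60 mm from the thermometer's top), and the loose things lie within 8 mm of where they were (z of raised_thermometer in the frame of raised_clip below 0.002 m and linear speed of raised_thermometer below 0.01 m/s and z of seated_thermometer in the frame of seated_clip below 0.002 m and distance between the grasp point and raised_thermometer_top above 0.06 m and distance of each of grommet_block, pipe_cap, valve_handle, union_nut from where it was at the start of the episode below 0.008 m); the robot touches nothing.
It fails at once if the thermometer is pressed with more than 40 N (contact force between any of the arm, the fingers and raised_thermometer above 40 N).
It fails at once if the raised thermometer is pulled up (over 29 mm above home) (z of raised_thermometer in the frame of raised_clip above 0.029 m).
It fails at once if the other thermometer is pulled up or shifted (z of seated_thermometer in the frame of seated_clip above 0.003 m).
It fails at once if a clip, the other thermometer or a loose thing is touched (over 1 N) (contact force between any of the arm, the fingers and seated_clip above 1 N or contact force between any of the arm, the fingers and empty_clip above 1 N or contact force between any of the arm, the fingers and plug_clip above 1 N or contact force between any of the arm, the fingers and grommet_block above 1 N or contact force between any of the arm, the fingers and pipe_cap above 1 N or contact force between any of the arm, the fingers and valve_handle above 1 N or contact force between any of the arm, the fingers and union_nut above 1 N).
It fails at once if a loose thing is displaced by over 8 mm (distance of any of grommet_block, pipe_cap, valve_handle, union_nut from where it was at the start of the episode above 0.008 m).
It also fails if it takes over 35 s, if anything falls off the work surface, if the arm or the gripper's body presses on something with over 40 N, if the wrist force passes 120 N, or if a joint passes its speed limit or range.

## Working session

There is one attempt and no reset: what is moved stays moved. The work goes in short steps, Python scripts to look and compute and a tool call to move; the robot and the scene stay as the last step left them, time stands still between calls to the robot, and variables do not carry over. Pictures are saved under pics/ and viewed, at most 10 in all, crops included, and the job is handed in when it is done.

Besides the shell and the picture viewer there is one more tool, called as name(argument=value, ...), one argument or row to a line, values as JSON. send_rows: Moves the arm, as the interface text tells. Its arguments: {"type":"object","properties":{"steps":{"type":"string"}},"required":["steps"]}

```bash
mkdir -p pics; cat > h.py <<'E'
from workcell import *
import numpy as np, cv2
def world(c):
    K,E,z=c["camera_matrix"],c["extrinsics"],c["range_z"]
    v,u=np.mgrid[:400,:640]
    p=np.stack([(u-K[0,2])/K[0,0]*z,(v-K[1,2])/K[1,1]*z,z],-1)
    T=np.linalg.inv(E); w=p@T[:3,:3].T+T[:3,3]; w[z==0]=np.nan
    return w
E
python3 - <<'E'
from h import *
for n in ("scene","top"):
    c=camera(n); cv2.imwrite(f"pics/{n}0.png",c["frame"][:,:,::-1]); np.savez(f"{n}0.npz",**c)
    print(n,np.linalg.inv(c["extrinsics"])[:3,3].round(3))
    w=world(c); m=(w[...,2]>0.128)&(w[...,2]<0.22)
    k,l,s,ce=cv2.connectedComponentsWithStats(m.astype(np.uint8))
    for i in range(1,k):
        if s[i,4]>12:
            q=w[l==i]; t=q[q[:,2]>q[:,2].max()-.006]; print(s[i],q.max(0).round(3),q.min(0).round(3),np.median(t,0).round(3),c["frame"][l==i].mean(0).round())
o=get_obs();print(o["clock"],o["eef_pos"],o["tool_rot"],o["ft_force"],o["grip_width"])
E
```

```text
scene [0.896 0.611 0.619]
[ 67   0  82  22 622] [ 0.816 -1.177  0.194] [ 0.565 -1.239  0.129] [ 0.804 -1.186  0.191] [93. 80. 59.]
[265  43  43  10  95] [ 0.396 -0.588  0.134] [ 0.267 -0.604  0.128] [ 0.333 -0.598  0.13 ] [48. 42. 39.]
[ 505   61  122   57 2895] [0.095 0.086 0.22 ] [-0.118 -0.066  0.128] [0.036 0.047 0.217] [89. 82. 70.]
[245 129  12  30 273] [ 0.644 -0.113  0.185] [ 0.625 -0.135  0.128] [ 0.636 -0.121  0.183] [120.  98.  63.]
[268 154  11  23 210] [ 0.633 -0.043  0.167] [ 0.615 -0.063  0.128] [ 0.624 -0.051  0.164] [126. 103.  65.]
[293 187  12  10  95] [0.623 0.029 0.139] [0.602 0.008 0.128] [0.614 0.02  0.135] [152. 122.  70.]
top [0.511 0.021 1.004]
[394 175  13  12 119] [ 0.64  -0.116  0.186] [ 0.621 -0.134  0.128] [ 0.631 -0.125  0.183] [162. 122.  71.]
[357 181  11  11  90] [ 0.629 -0.045  0.168] [ 0.61  -0.064  0.152] [ 0.619 -0.055  0.164] [179. 131.  64.]
[320 188  11  10  81] [0.617 0.026 0.139] [0.6   0.006 0.128] [0.609 0.016 0.135] [156. 112.  47.]
[637 324   3  12  17] [ 0.368 -0.595  0.133] [ 0.347 -0.599  0.128] [ 0.359 -0.597  0.129] [14. 13. 13.]
[637 337   3  14  25] [ 0.344 -0.593  0.133] [ 0.319 -0.599  0.128] [ 0.332 -0.596  0.129] [14. 12. 14.]
[637 350   3  10  15] [ 0.319 -0.594  0.133] [ 0.302 -0.597  0.128] [ 0.309 -0.595  0.129] [16. 13. 14.]
[636 361   4  16  36] [ 0.299 -0.59   0.132] [ 0.27  -0.597  0.128] [ 0.284 -0.595  0.13 ] [15. 15. 17.]
0.1 [0.11573137 0.48587768 0.24922233] [ 1.16658475e-01  9.93171651e-01 -9.27508727e-04 -1.08790494e-04] [ 0.15052474 -0.12692299 -0.36920862] 0.08540347721186636
```

View pics/scene0.png

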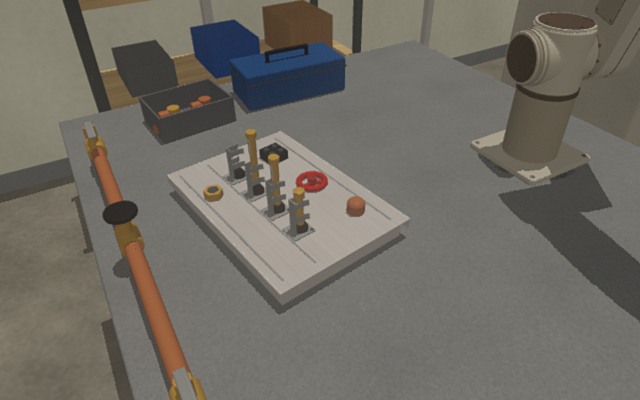

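View pics/top0.png

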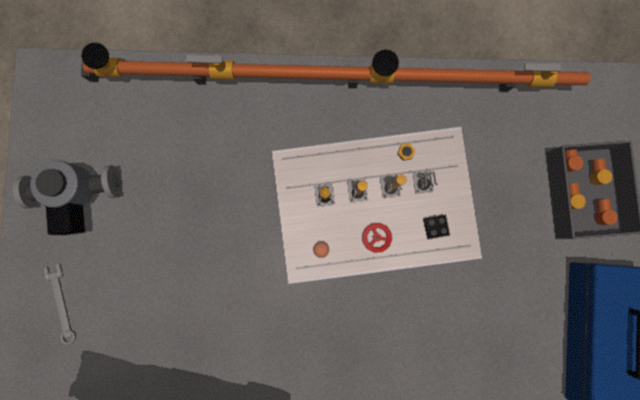

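```bash
python3 - <<'E'
from h import *
# cap-top centre: top-face mask centroid ray, per view, on plane and triangulated
R=[]
for n,x,y in (("scene",245,129),("top",394,175)):
    c=dict(np.load(f"{n}0.npz")); w=world(c)
    z=w[...,2]; zt=np.nanpercentile(z[y:y+12,x:x+12],90)
    m=np.zeros((400,640),bool); m[y-3:y+15,x-3:x+16]=True
    m&=(z>zt-.004)&(z<.2)
    v,u=np.nonzero(m); (cx,cy),r=cv2.minEnclosingCircle(np.stack([u,v],1).astype(np.float32))
    T=np.linalg.inv(c["extrinsics"]); d=T[:3,:3]@np.linalg.inv(c["camera_matrix"])@[cx,cy,1]; o=T[:3,3]
    R.append((o,d/np.linalg.norm(d))); print(n,zt,cx,cy,r,o+d*(.184-o[2])/d[2])
(o1,d1),(o2,d2)=R
s=np.linalg.lstsq(np.stack([d1,-d2],1),o2-o1,rcond=None)[0]; print(o1+s[0]*d1,o2+s[1]*d2)
E
```

```text
scene 0.18370542551463065 250.0 132.5 5.2202534675598145 [ 0.63669798 -0.11845776  0.184     ]
top 0.18396995368969454 401.29998779296875 179.5 5.323643684387207 [ 0.63075757 -0.12490221  0.184     ]
[ 0.63368419 -0.12693695  0.17894166] [ 0.63156908 -0.12588971  0.17844638]
```

Raised thermometer at pixel (251,133) in scene, (401,180) in top. Its cap centre is about (0.632, -0.125, 0.184), 19 mm above the seated one at 0.165. In x order the row is plug, seated, raised, empty. I'll shut the fingers and cross at z 0.25.

send_rows(
  steps="-1 0.01 -0.012 0.002 0 0 0;-1 0.02 -0.024 0 0 0 0;-1 0.02 -0.024 0 0 0 0;-1 0.02 -0.024 0 0 0 0;-1 0.02 -0.024 0 0 0 0",
)

```text
clock: 0.52
eef_pos: [0.2062, 0.377, 0.2515]
tool_rot: [0.116, 0.993, -0.001, -0.0]
ft_force: [1.2, 0.8, 0.4]
grip_width: 0.0255
grasp_force: 0.0
```

send_rows(
  steps="-1 0.02 -0.024 0 0 0 0;-1 0.02 -0.024 0 0 0 0;-1 0.02 -0.024 0 0 0 0;-1 0.02 -0.024 0 0 0 0;-1 0.02 -0.024 0 0 0 0",
)

```text
clock: 0.93
eef_pos: [0.3063, 0.2569, 0.2518]
tool_rot: [0.116, 0.993, -0.0, -0.0]
ft_force: [0.1, 0.8, -0.1]
grip_width: 0.0001
grasp_force: 0.0
```

```bash
python3 - <<'E'
from h import *
o=get_obs();print(o["clock"],o["eef_pos"],o["joint_pos"].round(3) if hasattr(o["joint_pos"],'round') else o["joint_pos"],o["tool_rot"],o["grip_width"])
E
```

```text
0.9333 [0.30628197 0.25690254 0.25175149] [ 0.698  0.041 -0.226  1.304 -0.     0.932] [ 1.16499846e-01  9.93190672e-01 -2.16015132e-04 -1.66242618e-04] 0.00011457064709459095
```

send_rows(
  steps="-1 0.022 -0.026 0 0 0 0;-1 0.022 -0.026 0 0 0 0;-1 0.022 -0.026 0 0 0 0;-1 0.022 -0.026 0 0 0 0;-1 0.022 -0.026 0 0 0 0",
)

```text
clock: 1.35
eef_pos: [0.4164, 0.1268, 0.2518]
tool_rot: [0.117, 0.993, -0.0, -0.0]
ft_force: [-0.1, 0.2, 0.1]
grip_width: -0.0
grasp_force: 0.0
```

send_rows(
  steps="-1 0.022 -0.026 0 0 0 0;-1 0.022 -0.026 0 0 0 0;-1 0.022 -0.026 0 0 0 0;-1 0.022 -0.026 0 0 0 0;-1 0.022 -0.026 0 0 0 0",
)

```text
clock: 1.77
eef_pos: [0.5264, -0.0032, 0.2515]
tool_rot: [0.117, 0.993, 0.0, -0.001]
ft_force: [0.0, 1.3, 0.6]
grip_width: 0.0002
grasp_force: 0.0
```

send_rows(
  steps="-1 0.022 -0.026 0 0 0 0;-1 0.022 -0.026 0 0 0 0;-1 0.022 -0.026 0 0 0 0;-1 0.022 -0.026 0 0 0 0;-1 0.018 -0.018 0 0 0 0",
)

```text
clock: 2.18
eef_pos: [0.6326, -0.1262, 0.2509]
tool_rot: [0.118, 0.993, -0.0, -0.001]
ft_force: [0.1, 1.0, 0.8]
grip_width: -0.0002
grasp_force: 0.0
```

send_rows(
  steps="-1 0 0 0 0 0 0;-1 0 0 0 0 0 0;-1 0 0 0 0 0 0;-1 0 0 0 0 0 0;-1 0 0 0 0 0 0",
)

```text
clock: 2.6
eef_pos: [0.6313, -0.1225, 0.2526]
tool_rot: [0.116, 0.993, 0.0, 0.0]
ft_force: [0.3, -0.4, 0.2]
grip_width: -0.0004
grasp_force: 0.0
```

```bash
python3 - <<'E'
from h import *
o=get_obs();print(o["clock"],o["eef_pos"],o["joint_pos"],o["ft_force"])
c=camera("scene"); cv2.imwrite("pics/scene1.png",cv2.resize(c["frame"][40:240,140:380,::-1],None,fx=3,fy=3,interpolation=2)[:600])
E
```

```text
2.6 [ 0.63125813 -0.12245057  0.25255005] [-1.91652930e-01  5.37005829e-01  4.50579225e-01  1.48426645e+00
  1.21508907e-04  4.06942350e-02] [ 0.34297919 -0.40685369  0.21380688]
```

View pics/scene1.png

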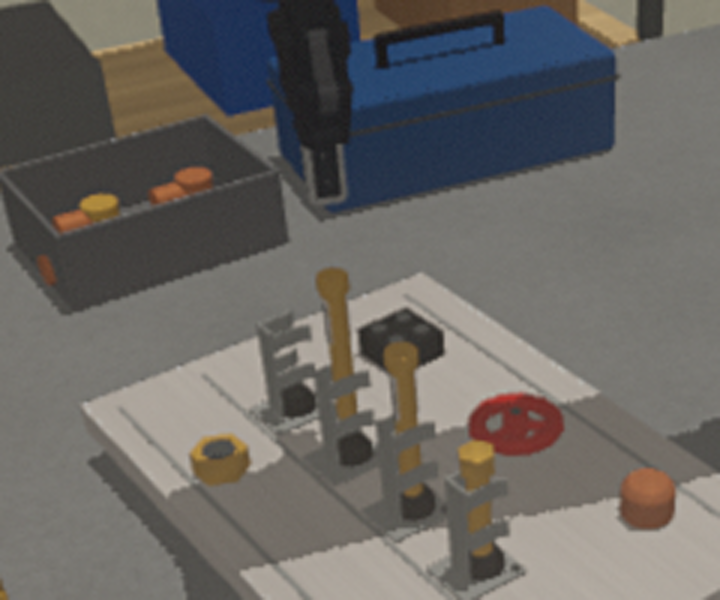

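The fingertips, at crop (327,195), stand over the raised cap at (333,278), with nothing else nearby. I'll nudge by the small offset and descend.

send_rows(
  steps="-1 0.001 -0.0025 -0.008 0 0 0;-1 0 0 -0.01 0 0 0;-1 0 0 -0.01 0 0 0;-1 0 0 -0.008 0 0 0;-1 0 0 -0.004 0 0 0",
)

```text
clock: 3.07
eef_pos: [0.6317, -0.1258, 0.2094]
tool_rot: [0.117, 0.993, 0.0, -0.002]
ft_force: [0.1, -0.0, -1.1]
grip_width: 0.0001
grasp_force: 0.0
```

send_rows(
  steps="-1 0 0 -0.002 0 0 0;-1 0 0 -0.002 0 0 0;-1 0 0 -0.002 0 0 0;-1 0 0 -0.002 0 0 0;-1 0 0 -0.002 0 0 0",
)

```text
clock: 3.48
eef_pos: [0.6331, -0.1262, 0.2023]
tool_rot: [0.117, 0.993, -0.0, 0.0]
ft_force: [-0.4, 0.9, 1.5]
grip_width: 0.0
grasp_force: 0.8
```

```bash
python3 - <<'E'
from h import *
o=get_obs();print(o["clock"],o["eef_pos"],o["ft_force"])
c=camera("scene"); cv2.imwrite("pics/scene2.png",cv2.resize(c["frame"][80:200,200:340,::-1],None,fx=5,fy=5,interpolation=2))
E
```

```text
3.4833 [ 0.63309808 -0.12616183  0.20225523] [-0.40712781  0.93527705  1.53245245]
```

View pics/scene2.png

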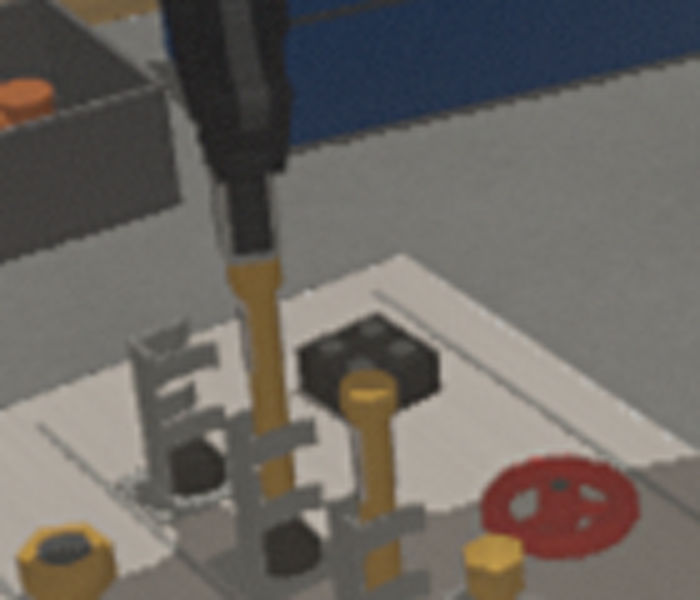

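The tips, at crop (250,255), are on and centred over the cap at (253,270). Now press down.

send_rows(
  steps="-1 0 0 -0.002 0 0 0;-1 0 0 -0.002 0 0 0;-1 0 0 -0.002 0 0 0;-1 0 0 -0.002 0 0 0;-1 0 0 -0.002 0 0 0",
)

```text
clock: 3.95
eef_pos: [0.6331, -0.1262, 0.1923]
tool_rot: [0.117, 0.993, -0.0, 0.001]
ft_force: [0.2, 0.6, 3.6]
grip_width: -0.0001
grasp_force: 1.8
```

send_rows(
  steps="-1 0 0 -0.001 0 0 0;-1 0 0 -0.001 0 0 0;-1 0 0 -0.001 0 0 0;-1 0 0 -0.001 0 0 0;-1 0 0 -0.001 0 0 0",
)

```text
clock: 4.37
eef_pos: [0.6331, -0.1262, 0.187]
tool_rot: [0.117, 0.993, -0.0, 0.0]
ft_force: [-0.0, -0.6, 3.4]
grip_width: 0.0
grasp_force: 1.7
```

send_rows(
  steps="-1 0 0 -0.0004 0 0 0;-1 0 0 -0.0004 0 0 0;-1 0 0 -0.0004 0 0 0;-1 0 0 -0.0004 0 0 0;-1 0 0 -0.0004 0 0 0",
)

```text
clock: 4.78
eef_pos: [0.6331, -0.1262, 0.1851]
tool_rot: [0.117, 0.993, -0.0, 0.0]
ft_force: [1.3, -1.0, 2.9]
grip_width: -0.0
grasp_force: 1.6
```

send_rows(
  steps="-1 0 0 -0.0002 0 0 0;-1 0 0 -0.0002 0 0 0;-1 0 0 -0.0002 0 0 0;-1 0 0 -0.0002 0 0 0;-1 0 0 -0.0002 0 0 0",
)

```text
clock: 5.2
eef_pos: [0.633, -0.1262, 0.1841]
tool_rot: [0.117, 0.993, -0.0, 0.0]
ft_force: [3.0, -1.7, 2.8]
grip_width: 0.0002
grasp_force: 1.6
```

send_rows(
  steps="-1 0 0 -0.0002 0 0 0;-1 0 0 -0.0002 0 0 0;-1 0 0 -0.0002 0 0 0;-1 0 0 -0.0002 0 0 0;-1 0 0 -0.0002 0 0 0",
)

```text
clock: 5.62
eef_pos: [0.633, -0.1262, 0.1838]
tool_rot: [0.117, 0.993, -0.0, 0.001]
ft_force: [1.1, -0.3, 6.5]
grip_width: -0.0001
grasp_force: 3.5
```

Force is rising and the tool has slowed, so it is at the stop. A little more to be sure.

send_rows(
  steps="-1 0 0 -0.0002 0 0 0;-1 0 0 -0.0002 0 0 0;-1 0 0 0 0 0 0;-1 0 0 0 0 0 0;-1 0 0 0 0 0 0",
)

```text
clock: 6.03
eef_pos: [0.6331, -0.1262, 0.1838]
tool_rot: [0.117, 0.993, -0.0, 0.001]
ft_force: [0.4, -0.3, 7.4]
grip_width: 0.0001
grasp_force: 3.7
```

```bash
python3 - <<'E'
from h import *
o=get_obs();print(o["clock"],o["eef_pos"],o["ft_force"])
c=camera("scene"); cv2.imwrite("pics/scene3.png",cv2.resize(c["frame"][80:200,200:340,::-1],None,fx=5,fy=5,interpolation=2))
E
```

```text
6.0333 [ 0.63305504 -0.12616187  0.18377119] [ 0.44782968 -0.33363037  7.38795709]
```

View pics/scene3.png

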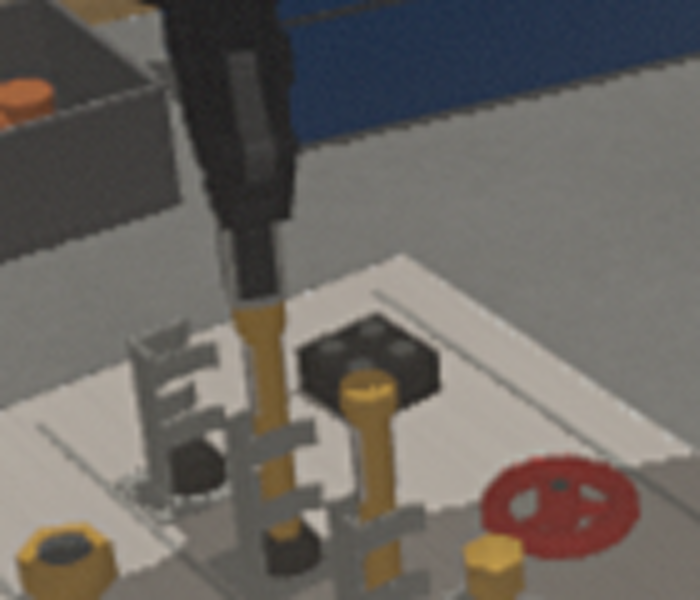

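The cap top now lines up with the seated one: crop (258,305) against (368,375), and 0.1648 against 0.165 m. The force holds at 7.4 N, above the 3.5 N sliding friction. Hold.

send_rows(
  steps="-1 0 0 -0.0001 0 0 0;-1 0 0 0 0 0 0;-1 0 0 0 0 0 0;-1 0 0 0 0 0 0;-1 0 0 0 0 0 0",
)

```text
clock: 6.5
eef_pos: [0.6331, -0.1262, 0.1838]
tool_rot: [0.117, 0.993, -0.0, 0.001]
ft_force: [1.4, -0.1, 8.4]
grip_width: -0.0
grasp_force: 3.8
```

send_rows(
  steps="-1 0 0 0 0 0 0;-1 0 0 0 0 0 0;-1 0 0 0 0 0 0;-1 0 0 0 0 0 0;-1 0 0 0 0 0 0",
)

```text
clock: 6.92
eef_pos: [0.6331, -0.1262, 0.1837]
tool_rot: [0.117, 0.993, -0.0, 0.001]
ft_force: [1.4, -0.1, 7.7]
grip_width: 0.0002
grasp_force: 3.8
```

send_rows(
  steps="-1 0 0 0 0 0 0;-1 0 0 0 0 0 0;-1 0 0 0 0 0 0;-1 0 0 0 0 0 0;-1 0 0 0 0 0 0",
)

```text
clock: 7.33
eef_pos: [0.6331, -0.1262, 0.1838]
tool_rot: [0.117, 0.993, -0.0, 0.001]
ft_force: [1.6, -0.6, 8.1]
grip_width: 0.0001
grasp_force: 3.8
```

send_rows(
  steps="-1 0 0 0 0 0 0;-1 0 0 0 0 0 0;-1 0 0 0 0 0 0;-1 0 0 0 0 0 0;-1 0 0 0 0 0 0",
)

```text
clock: 7.75
eef_pos: [0.6331, -0.1262, 0.1838]
tool_rot: [0.117, 0.993, -0.0, 0.001]
ft_force: [1.2, -1.1, 8.7]
grip_width: 0.0
grasp_force: 3.8
```

send_rows(
  steps="-1 0 0 0 0 0 0;-1 0 0 0 0 0 0;-1 0 0 0 0 0 0;-1 0 0 0 0 0 0;-1 0 0 0 0 0 0",
)

```text
clock: 8.17
eef_pos: [0.6331, -0.1261, 0.1838]
tool_rot: [0.117, 0.993, -0.0, 0.001]
ft_force: [1.6, -1.2, 8.3]
grip_width: -0.0001
grasp_force: 3.8
```

send_rows(
  steps="-1 0 0 0 0 0 0;-1 0 0 0 0 0 0;-1 0 0 0 0 0 0;-1 0 0 0 0 0 0;-1 0 0 0 0 0 0",
)

```text
clock: 8.58
eef_pos: [0.6331, -0.1261, 0.1838]
tool_rot: [0.117, 0.993, -0.0, 0.001]
ft_force: [-0.0, -0.3, 8.1]
grip_width: 0.0002
grasp_force: 3.8
```

Held for over 2 s at 8 N. Withdraw straight up.

send_rows(
  steps="-1 0 0 0.004 0 0 0;-1 0 0 0.01 0 0 0;-1 0 0 0.02 0 0 0;-1 0 0 0.02 0 0 0;-1 0 0 0.02 0 0 0",
)

```text
clock: 9.0
eef_pos: [0.6316, -0.1258, 0.2565]
tool_rot: [0.117, 0.993, 0.0, -0.002]
ft_force: [0.2, -0.4, -0.4]
grip_width: -0.0002
grasp_force: 0.0
```

send_rows(
  steps="-1 0 0 0.015 0 0 0;-1 0 0 0.01 0 0 0;-1 0 0 0 0 0 0;-1 0 0 0 0 0 0;-1 0 0 0 0 0 0",
)

```text
clock: 9.42
eef_pos: [0.6321, -0.1259, 0.2802]
tool_rot: [0.117, 0.993, 0.0, -0.001]
ft_force: [0.6, 1.0, -0.6]
grip_width: 0.0
grasp_force: 0.0
```

```bash
python3 - <<'E'
from h import *
c=camera("scene"); w=world(c)[...,2]
for x,y in ((245,129),(268,154)):
    a=w[y-3:y+22,x-2:x+14]; a=a[a<.2]; print(np.nanpercentile(a,97),np.nanmax(a))
cv2.imwrite("pics/scene4.png",cv2.resize(c["frame"][60:240,170:400,::-1],None,fx=3,fy=3,interpolation=2))
E
```

```text
0.16586489668141988 0.16759176742978615
0.1656325225666207 0.16654659915548659
```

View pics/scene4.png

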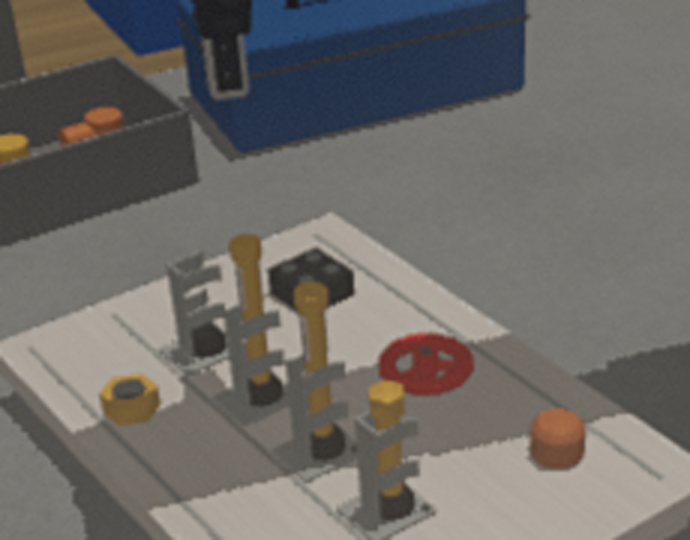

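Both caps, at crop (245,243) and (311,291), measure the same height of 0.166 m. The tool is clear, 115 mm above, and nothing else has moved.

```bash
python3 -c "
from workcell import *
print(job_done())"
```

```text
the job is handed in; nothing more can be done
None
```

The raised thermometer is pressed home, level with the other at about 0.166 m; it was held at about 8 N for over 2 s, the tool was withdrawn 115 mm above it, and the job is handed in (no verdict was returned).

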